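# Hang the soap-dish bracket on the slotted shower upright

## Robot

A 6-joint arm with a two-finger parallel gripper is mounted at the origin on the work surface. World frame = base frame: x ahead of the robot, y to its left, z up, the work surface at z = 0. Lengths are in m, angles in degrees, forces in N, time in s.
With the tool pointing down it reaches from about 0.35 to 0.875 m from the base axis. Payload 4.2 kg.
Tool frame: the origin (TCP) lies on the centre line of the jaws, within the pads' length; the fingertips stand 8 mm ahead of it and the grasp point (between the pads) lies 11 mm behind it; z points along the fingers, y is the direction in which the jaws open and shut (so a half turn about z gives the same grasp; the last joint's range is limited). The gripper opens to 87 mm and grips with 3 to 60 N. Pads are 19 mm wide; open, the fingers measure 117 mm over their backs; the gripper's body (75 mm by 190 mm) begins 51 mm behind the grasp point.
Start: joints at [88.614, 22.042, 0.453, 0, -68.411, -14.817], TCP at [0.174, 0.6, 0.231] pointing down, gripper open.
Joint ranges: [-179.83, 179.83], [-69.29, 118.12], [-61.27, 80.66], [-181.25, 117.63], [-171.15, -9.14], [-177.46, 177.46]. Speed limits (degrees/s): [159.86, 159.86, 180, 180, 180, 180].

## Interface

Orientations are given as a 3x3 rotation matrix whose columns are the frame's x, y, z axes.
In Python, from station import sense, capture, finish_job, recognise gives the robot as it stands.
- The arm moves only by the tool apply_moves, never from a script. Its argument "plan" is a list that holds one entry, the list of rows, each a list of 7 numbers: the opening in per cent of the stroke, from 0 (shut) to 100 (fully open), then the shift along the world's x, y, z in units of 25 mm (1.0 is 25 mm), then the turn, a rotation vector about the world's x, y, z in rad. A call has 1 to 12 rows; each row shifts and turns the pose as measured when the row begins; what a row does not reach is not made up. A row lasts 1/12 s, in which the tool goes at most 41.7 mm and 7.16 degrees, less where a joint would pass 70% of its speed; a pose out of reach is approached as far as the arm can. A call is refused whole if a number of a shift passes 1 or a number of a turn 0.125, either way. A call with a gripper value outside its range is refused whole. The fingers move at their own pace and stop on an object; the grip force is fixed at half the most. Time passes only in rows, so rows that do not move let the fingers close. It gives the time, the measured TCP pose, the force and the opening at its end, in the units of the state.
- sense(): the state, without advancing time (a new reading comes with each control period).
- capture(name): name is "side" or "top" or "wrist"; returns a dict with "pixels" (400x640x3 uint8, red, green, blue), "depth" (400x640 float32, m along the optical axis (not along the pixel's ray), 0 where there is no reading), "mtx" (3x3 intrinsics, pixels), "distortion" ([k1, k2, p1, p2, k3] as OpenCV has them; the pictures are not rectified), "R" (3x3) and "t" (3): a world point X has camera coordinates R X + t; the wrist camera has in their place "mount" (4x4, takes a point from camera to tool coordinates, whose origin is the TCP and whose axes are the flange's). Camera axes: x right, y down, z forward; pixel columns grow to the right and rows downward; lengths in m; the calibration is good to about 2 mm. A picture is of the moment at which its call begins: read the wrist's pose just before it.
- finish_job(): hands the job in, once; it reports no verdict.
Trained networks look in a picture, given as the dict that the camera call returned (one of the last four; its "shot" number tells which), for a name from the list of things; names that differ only in an ending like _2 or _b are one class to them, and where a whole thing is asked for, a point or a joint stands for the part that bears it (a point fixed in the world has none). Each returns a list of dicts, best first, with "score" (0 to 1); they miss things now and then, are a little off and sometimes report something else, mostly with a low value. They report only what shows in the picture. A call takes as long as a camera call.
- recognise(label, picture): "at" ([x, y, z] in m, in the coordinates of the camera as it stood for that picture, good to about 4 mm: the middle of the surface that is visible of it).
The state is a dict: "time_s": time; "joints": joint angles; "joint_velocities": joint speeds; "effort": joint torques, N m; "tcp_pos": TCP position; "ee_rot": TCP orientation; "wrist_force": force on the tool from outside, world axes, zero at the start; "moment": the same for the moment, N m; "gripper_width": opening from 0.0 (shut) to 1.0 (fully open).
Only numpy, scipy, OpenCV 4.12 (cv2) and the standard library are available. Lean on these libraries where they do the work, as an engineer would, in place of code of your own. Each camera call takes 0.05 s, during which the arm holds its last target.

## Task

Hang the white soap-dish bracket on the steel upright: hook it through the slot (the grey rib is there to hold it by), then press it down beside the strip, where the orange thumb pad is, until the catch snaps and it is fully home with the green tell-tale bar pushed down. Let go and leave it hanging level, square to the upright; do not knock the other things on the bench and the glass shelf out of place. The slot's height differs each time, so feel for it.

Things in the scene. Friction and masses are not known exactly. Their poses are not given: they have to be found in the camera images.
- bracket: White soap-dish bracket, 0.22 kg, loose, level on the bench. Origin: centre of the dish's underside; z up, its hook points along +x (all numbers mm). Dish x -60..60, y -45..45, floor 5 thick, rims 12 high. White back plate x 52..60, y -26..26, z 0..52; its back face (x = 60) ends up against the upright's strip. Home, this origin is 44 below the slot's floor.
- rib_grip (a point): On the bracket's grey grip rib, made to be held from above, at (-18, 0, 42) mm in the bracket's frame. The rib is 14 mm thick in y, runs along x from -46 to +10, top at z 57; 34 mm free on each side of it, dish floor at z 5.
- thumb_pad (a point): Centre of the top of the bracket's orange thumb pad, at (37, 0, 52) mm in the bracket's frame; pad x 22..52, y -17..17. Press down here, near the strip: a push far out on the dish makes the hook jam.
- hook_tip (a point): Lowest point of the bracket's steel hook, at (70.5, 0, 28) mm in its frame. The hook: a neck (x 60..74, y -9..9, z 44..52) and at its end a lip (x 66.5..74) hanging down to z 28, 24 mm wide (y -12..12) at its rounded lower bulbs (3 mm radius). The gap between back face and lip is 6.5 mm; the strip is 5 mm thick. The tip passes through the slot 0 to 6 mm above the slot's floor.
- upright: Slotted steel upright, fixed by a dark foot plate (x -35..95, y -65..65, 10 mm high). Origin: on the bench below the middle of the front face of its strip; +x points through the strip, away from the side where the dish hangs; z up. The bracket hangs with axes parallel to these, back face at x = 0. Strip: x 0..5, y -30..30 mm, between two 12 mm posts at y -37 and 37 (x 5..17, top z 160).
- slot_nominal (a point): Point fixed on the upright at (0, 0, 125) mm: middle of the slot's floor IF the strip is at its middle setting. The strip is clamped up to 25 mm higher or lower than that, unreported: find it by touch (or sight). Slot 30 mm wide (y -15..15), 30 mm high.
- cap_nominal (a point): Point fixed on the upright at (7, 0, 170) mm: middle of the top of the strip's flat dark cap (x 0..14, y -30..30) IF the strip is at its middle setting. The real cap top is always 45 mm above the real slot's floor and does not yield: touch it from above to learn the slot's height.
- telltale (a joint): Green bar before the strip, on a weak spring (1 N). 0 = up; the descending back plate meets it 6 mm above home; about 0.006 (m) with the bracket home. Two red spring rollers behind the strip stop the lip about 10 mm above home: let go there, it rests hooked but unlocked. Pushing on takes roughly 10 N on the thumb pad; then they snap in and the neck stops hard on the slot's floor.
- hair_clip: Blue plastic hair clip lying on the bench, 75 x 32 x 15 mm; origin at the centre of its underside. Leave alone.
- soap_bar: Round yellow bar of soap on the bench, 64 mm across, 24 mm high; origin at the centre of its underside. Leave alone.
- cream_jar: White jar with a grey cap, 64 mm across, 50 mm high, on the bench; origin at the centre of its underside. Leave alone.
- shampoo: Green shampoo bottle, 56 mm across, 150 mm high, on the bench; origin at the centre of its underside. Leave alone.
- steel_mirror: Small steel hand mirror lying on the glass shelf: disc 90 mm across, 8 mm thick, handle to 125 mm along its -x; origin under the centre of the disc. Leave alone.
- caddy: Round white plastic caddy with a flip lid, 98 mm across, 81 mm high, on the glass corner shelf (top of the glass 38 mm above the bench); origin at the centre of its underside. Leave alone.
- toothbrush_holder: White ceramic toothbrush holder, 68 mm across, 95 mm high (the brushes reach 165 mm), on the glass shelf; origin at the centre of its underside. Leave alone.

How it is judged:
By the outcome, as a careful person would: the job done as asked, in the order asked, and still so for the second after the job is handed in, with the robot touching nothing.
It also fails if it takes over 61 s, if anything falls off the work surface, if the arm or the gripper's body presses on something with over 40 N, if the wrist force passes 120 N, or if a joint passes its speed limit or range.

## Working session

There is one attempt and no reset: what is moved stays moved. The work goes in short steps, Python scripts to look and compute and a tool call to move; the robot and the scene stay as the last step left them, time stands still between calls to the robot, and variables do not carry over. Pictures are saved under pics/ and viewed, and the job is handed in when it is done.

Besides the shell and the picture viewer there is one more tool, called after "Request:" in YAML: its name, and indented under it one key for each argument. apply_moves: Moves the arm, as the interface text tells. Its arguments: {"type":"object","properties":{"plan":{"type":"array","items":{"type":"array","items":{"type":"array","items":{"type":"number"}}}}},"required":["plan"]}

```bash
ls; mkdir -p pics
cat > h.py <<'E'
import numpy as np, cv2
from station import sense, capture, finish_job, recognise
def pose():
    s=sense(); return np.array(s['tcp_pos']),np.array(s['ee_rot']),s
def toworld(pic,p,tp=None,tr=None):
    p=np.asarray(p,float)
    if 'mount' in pic:
        m=np.array(pic['mount']); q=m[:3,:3]@p+m[:3,3]; return tr@q+tp
    return np.array(pic['R']).T@(p-np.array(pic['t']))
def cloud(pic,tp=None,tr=None):
    d=np.asarray(pic['depth']); h,w=d.shape
    u,v=np.meshgrid(np.arange(w),np.arange(h))
    pts=np.stack([u,v],-1).reshape(-1,1,2).astype(np.float64)
    n=cv2.undistortPoints(pts,np.array(pic['mtx']),np.array(pic['distortion'])).reshape(h,w,2)
    P=np.dstack([n[...,0]*d,n[...,1]*d,d])
    if 'mount' in pic:
        m=np.array(pic['mount']); W=(P@m[:3,:3].T+m[:3,3])@tr.T+tp
    else: W=(P-np.array(pic['t']))@np.array(pic['R'])
    W[d==0]=np.nan
    return W
def save(pic,n): cv2.imwrite('pics/'+n+'.png',cv2.cvtColor(np.asarray(pic['pixels']),cv2.COLOR_RGB2BGR))
E
python3 - <<'E'
from h import *
tp,tr,s=pose(); print(s)
for c in ['side','top','wrist']:
    p=capture(c); save(p,c+'0')
    np.savez(c+'0.npz',W=cloud(p,tp,tr),px=p['pixels'])
    for n in ['bracket','rib_grip','thumb_pad','hook_tip','upright','telltale','hair_clip','soap_bar','cream_jar','shampoo','steel_mirror','caddy','toothbrush_holder']:
        r=recognise(n,p)
        print(c,n,[(round(x['score'],2),np.round(toworld(p,x['at'],tp,tr),3).tolist()) for x in r[:2]])
print(sense()['time_s'])
E
```

```text
pics
{'time_s': 0.0, 'joints': array([ 8.86137083e+01,  2.20888389e+01,  3.78365403e-01, -3.02651929e-02,
       -6.84109747e+01, -1.48166671e+01]), 'joint_velocities': array([ 0.0934477 , -0.00289125, -0.04035513,  0.03028294,  0.04595661,
        0.0833625 ]), 'effort': array([ 3.72450249e-04, -3.90657520e+01,  1.87400919e+01,  4.21957880e+00,
        1.09862076e-02, -1.98451899e-04]), 'tcp_pos': array([0.17421058, 0.5996037 , 0.22946688]), 'ee_rot': array([[ 9.60224898e-01, -2.79227239e-01, -5.42306738e-04],
       [-2.79227758e-01, -9.60222589e-01, -2.10711853e-03],
       [ 6.76297105e-05,  2.17473477e-03, -9.99997633e-01]]), 'wrist_force': array([-0.80618893,  0.33156749,  0.24705926]), 'moment': array([-0.00541931,  0.04136883, -0.00014792]), 'gripper_width': 1.0043155527267287}
side bracket [(0.86, [0.49, -0.163, 0.011])]
side rib_grip [(0.63, [0.492, -0.165, 0.014])]
side thumb_pad [(0.61, [0.492, -0.16, 0.009])]
side hook_tip [(0.75, [0.493, -0.162, 0.015]), (0.34, [0.436, 0.242, 0.022])]
side upright [(0.93, [0.658, 0.143, 0.018]), (0.26, [0.682, 0.379, 0.077])]
side tellt
[... 702 characters left out ...]
e [(0.16, [0.657, 0.148, 0.009])]
top hair_clip [(0.63, [0.45, 0.04, 0.014])]
top soap_bar [(0.74, [0.489, -0.151, 0.007]), (0.69, [0.431, 0.251, 0.023])]
top cream_jar [(0.79, [0.539, 0.375, 0.049])]
top shampoo [(0.81, [0.681, 0.389, 0.093])]
top steel_mirror [(0.96, [0.544, -0.417, 0.043]), (0.23, [0.449, 0.037, 0.012])]
top caddy [(0.95, [0.651, -0.377, 0.116])]
top toothbrush_holder [(0.98, [0.727, -0.284, 0.1]), (0.5, [0.546, -0.412, 0.046])]
wrist bracket []
wrist rib_grip []
wrist thumb_pad []
wrist hook_tip []
wrist upright []
wrist telltale []
wrist hair_clip []
wrist soap_bar []
wrist cream_jar []
wrist shampoo []
wrist steel_mirror []
wrist caddy []
wrist toothbrush_holder []
2.1
```

View pics/side0.png

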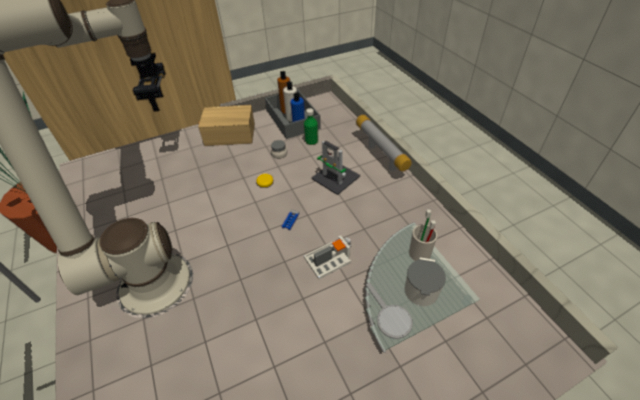

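View pics/top0.png

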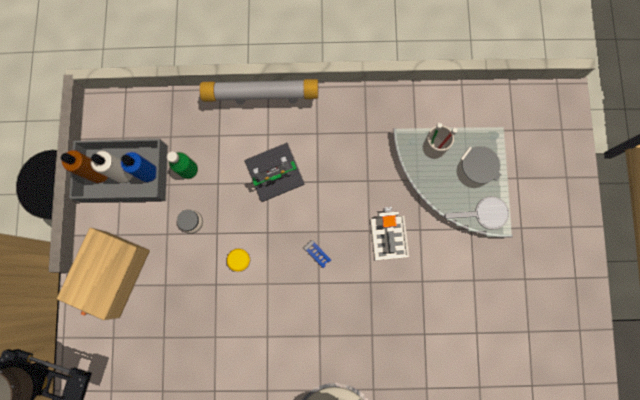

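View pics/wrist0.png

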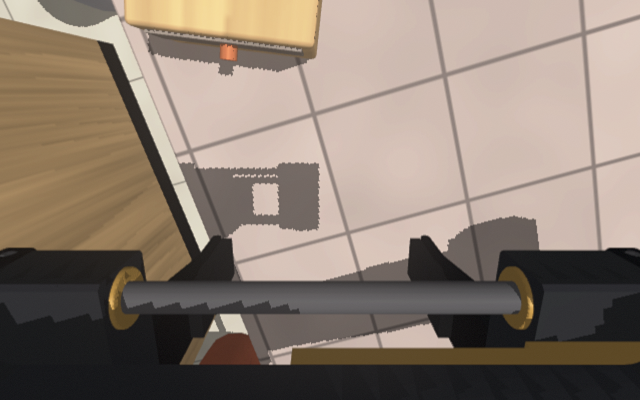

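Run:
```python
from h import *
z=np.load('top0.npz');W=z['W'];px=z['px'].astype(int)
def crop(n,a,b,c,d,s):
    im=px[a:b,c:d].astype(np.uint8); cv2.imwrite('pics/'+n+'.png',cv2.resize(im[...,::-1],None,fx=s,fy=s,interpolation=cv2.INTER_NEAREST))
crop('topc1',130,210,230,320,8); crop('topc2',195,270,360,420,8)
z2=np.load('side0.npz'); p2=px; px=z2['px']; crop('sidec1',130,200,300,370,8);crop('sidec2',225,285,295,365,8)
px=z['px'].astype(int)
# bracket: points near, height
def rect(mask):
    P=W[mask][:,:2]*1000; r=cv2.minAreaRect(P.astype(np.float32)); return r
m=(abs(W[...,0]-.49)<.12)&(abs(W[...,1]+.153)<.1)
print('bench z',np.nanmedian(W[m][:,2]))
white=m&(px.min(-1)>200)&(W[...,2]>.004)&(W[...,2]<.03)
print(white.sum(),rect(white)); 
h=m&(W[...,2]>.006); print('h',h.sum(),rect(h))
org=m&(px[...,0]>200)&(px[...,1]<140)&(px[...,2]<80); print('or',org.sum(),W[org].mean(0),np.nanmedian(W[org],0))
m=(abs(W[...,0]-.66)<.15)&(abs(W[...,1]-.15)<.14)
f=m&(W[...,2]>.006)&(W[...,2]<.016)
f2=m&(px.max(-1)<100)&(W[...,2]>.005)
print('foot',rect(f),rect(f2), f.sum(),f2.sum())
g=m&(W[...,2]>.1); print('top',g.sum(),rect(g),np.percentile(W[g][:,2],[5,50,95,99]))
gm=m&(px[...,1]>px[...,0]+25); print(gm.sum(),np.nanmean(W[gm],0))
```

```text
bench z -7.232036538208637e-05
222 ((486.653076171875, -153.90704345703125), (109.51749420166016, 84.66122436523438), 4.119771480560303)
h 931 ((492.1056213378906, -154.9429168701172), (234.93917846679688, 196.8868865966797), 0.3327373266220093)
or 118 [ 0.52690045 -0.15060713  0.05131677] [ 0.52657912 -0.15073334  0.05116884]
foot ((662.7084350585938, 154.70449829101562), (287.4931640625, 272.5776062011719), 1.0670524835586548) ((673.0043334960938, 161.89488220214844), (129.289306640625, 135.39602661132812), 21.86680030822754) 1360 1698
top 398 ((653.5731811523438, 147.7247772216797), (20.2032470703125, 85.58089447021484), 21.91510581970215) [0.10420444 0.15724379 0.16996349 0.17177511]
164 [0.65185772 0.14540222 0.07229383]
```

View pics/topc1.png

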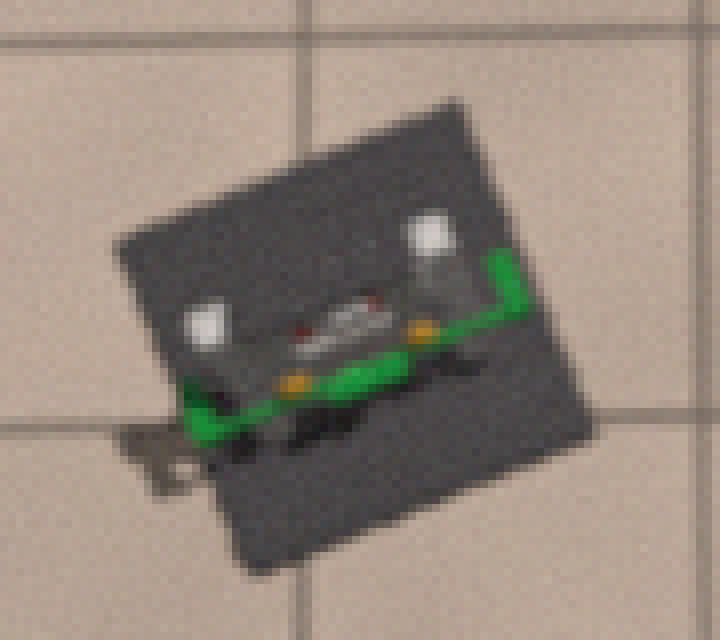

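View pics/topc2.png

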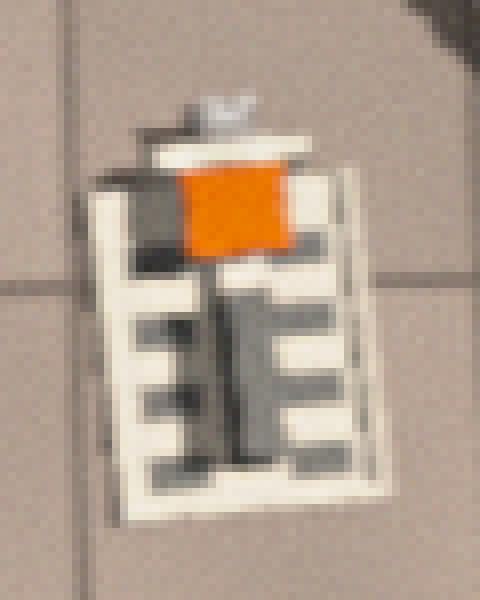

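View pics/sidec1.png

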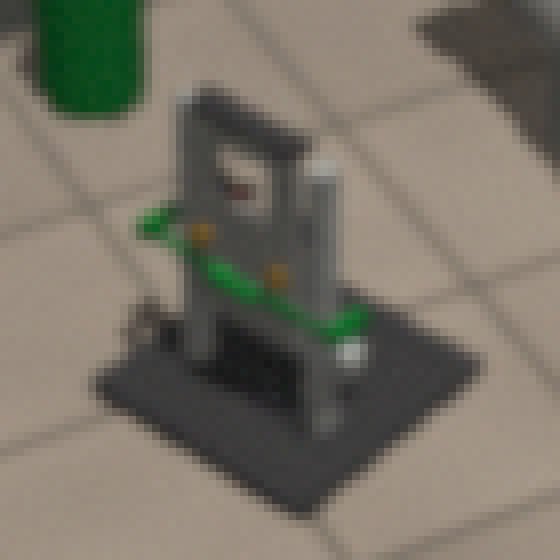

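Run:
```python
from h import *
z=np.load('top0.npz');W=z['W'];px=z['px'].astype(int)
m=(abs(W[...,0]-.66)<.1)&(abs(W[...,1]-.15)<.09)
a=np.radians(22.)
# dark foot plate: height ~10
for nm in ['top','side']:
    z=np.load(nm+'0.npz');W=z['W'];px=z['px'].astype(int)
    m=(abs(W[...,0]-.66)<.12)&(abs(W[...,1]-.15)<.11)
    for lo,hi in [(.05,.1),(.1,.145),(.145,.156),(.156,.165),(.165,.18),(.18,.2)]:
        k=m&(W[...,2]>lo)&(W[...,2]<hi)
        if k.sum()<3: continue
        P=W[k]; d=(P[:,:2]-[.655,.15])*1000
        L=d@np.array([np.cos(a),np.sin(a)]);T=d@np.array([-np.sin(a),np.cos(a)])
        print(nm,lo,k.sum(),np.round(np.percentile(L,[2,20,50,80,98])),np.round(np.percentile(T,[2,20,50,80,98])),P[:,2].mean().round(4), px[k].mean(0).round())
    k=m&(W[...,2]>.158)
    print(cv2.minAreaRect((W[k][:,:2]*1000).astype(np.float32)))
# side: bracket
    m=(abs(W[...,0]-.49)<.12)&(abs(W[...,1]+.153)<.1)
    org=m&(px[...,0]>170)&(px[...,1]<140)&(px[...,2]<90); print('or',org.sum(),np.nanmedian(W[org],0))
    k=m&(W[...,2]>.035); print('hi',k.sum(),np.nanmedian(W[k],0),cv2.minAreaRect((W[k][:,:2]*1000).astype(np.float32)))
    k=m&(W[...,2]>.035)&(px.max(-1)<140)&(W[...,0]<.53);P=W[k][:,:2];print('rib',k.sum(),P.mean(0),cv2.fitLine((P*1000).astype(np.float32),cv2.DIST_L2,0,.01,.01).ravel(),cv2.minAreaRect((P*1000).astype(np.float32)), W[k][:,2].max())
```

```text
top 0.05 202 [-16. -11.  -8.  -2.   8.] [-59. -40.  -2.  38.  57.] 0.0849 [ 53. 103.  60.]
top 0.1 161 [-11.  -8.  -7.  -3.  -0.] [-42. -26.  -2.  22.  39.] 0.1198 [95. 87. 79.]
top 0.145 30 [-10.  -8.  -7.  -2.   5.] [-40. -25.   8.  30.  38.] 0.1516 [89. 86. 83.]
top 0.156 84 [-9. -7. -0.  4.  7.] [-43. -36.  -3.  31.  40.] 0.1607 [125. 121. 119.]
top 0.165 123 [-8. -6. -2.  3.  6.] [-30. -20.  -1.  18.  27.] 0.1682 [74. 70. 72.]
((655.12451171875, 148.58543395996094), (16.682331085205078, 85.14197540283203), 21.91510581970215)
or 127 [ 0.52650857 -0.15041174  0.0510024 ]
hi 428 [ 0.52911731 -0.15440798  0.05136016] ((543.1383666992188, -174.97256469726562), (87.95027160644531, 187.49298095703125), 55.94785690307617)
rib 105 [ 0.47218737 -0.15413161] [ 9.9724847e-01  7.4131846e-02  4.7218738e+02 -1.5413161e+02] ((479.73651123046875, -154.72540283203125), (70.00300598144531, 18.834980010986328), 12.004719734191895) 0.061615956239361815
side 0.05 217 [-14.  -8.  -5.   0.   9.] [-62. -43. -16.  22.  53.] 0.0815 [64. 84. 63.]
side 0.1 197 [-10.  -6.  -4.   0.   9.] [-46. -34. -12.  18.  37.] 0.1207 [84. 81. 75.]
side 0.145 39 [-8. -5. -3.  1.  8.] [-47. -42. -27.  23.  39.] 0.1497 [90. 88. 83.]
side 0.156 51 [-9. -7. -3.  3. 10.] [-46. -39. -23.  14.  39.] 0.1603 [99. 96. 91.]
side 0.165 65 [-8. -6. -1.  4.  7.] [-32. -21.  -6.  14.  25.] 0.1699 [77. 74. 71.]
((656.3174438476562, 146.7213134765625), (19.298110961914062, 85.10211181640625), 22.135028839111328)
or 77 [ 0.52847396 -0.15271609  0.05412058]
hi 392 [ 0.52271916 -0.16152997  0.05330818] ((544.3509521484375, -175.5001678466797), (85.44562530517578, 186.3036651611328), 58.50026321411133)
rib 165 [ 0.47577332 -0.16143188] [ 9.9998522e-01  5.4413085e-03  4.7577332e+02 -1.6143188e+02] ((488.1228332519531, -159.4282989501953), (21.57504653930664, 83.72122955322266), 87.09575653076172) 0.061913303940503074
```

Run:
```python
from h import *
p=capture('wrist'); print(np.round(p['mount'],3).tolist(), np.round(p['mtx'],1).tolist())
```

```text
[[-0.001, -0.959, -0.283, 0.077], [1.0, -0.001, 0.001, -0.0], [-0.001, -0.283, 0.959, -0.154], [0.0, 0.0, 0.0, 1.0]] [[358.0, 0.0, 320.5], [0.0, 358.0, 197.9], [0.0, 0.0, 1.0]]
```

Request:
apply_moves:
  plan:
    - [[0, 0.9, -0.9, 0.4, 0, 0, 0.06], [0, 1, -1, 0.4, 0, 0, 0.06], [0, 1, -1, 0.4, 0, 0, 0.06], [0, 1, -1, 0.4, 0, 0, 0.06], [0, 1, -1, 0.3, 0, 0, 0.06], [0, 1, -1, 0, 0, 0, 0.06], [0, 1, -1, 0, 0, 0, 0.06], [0, 1, -1, 0, 0, 0, 0.06], [0, 1, -1, 0, 0, 0, 0.06], [0, 1, -1, 0, 0, 0, 0.06], [0, 1, -1, 0, 0, 0, 0.06], [0, 1, -1, 0, 0, 0, 0]]

```text
time_s: 3.15
tcp_pos: [0.4778, 0.2927, 0.2808]
ee_rot: [[0.911, 0.413, 0.006], [0.413, -0.911, 0.004], [0.007, -0.002, -1.0]]
wrist_force: [0.1, 0.4, 1.2]
gripper_width: 0.175
```

Request:
apply_moves:
  plan:
    - [[0, 1, -1, 0, 0, 0, 0], [0, 1, -1, 0, 0, 0, -0.03], [0, 1, -1, 0, 0, 0, 0], [0, 0.7, -1, 0, 0, 0, 0], [0, 0.3, -1, 0, 0, 0, 0], [0, 0, -0.6, 0, 0, 0, 0], [0, 0, 0, 0, 0, 0, 0], [0, 0, 0, 0, 0, 0, 0]]

```text
time_s: 3.82
tcp_pos: [0.5867, 0.1387, 0.2803]
ee_rot: [[0.927, 0.375, 0.007], [0.375, -0.927, 0.003], [0.008, -0.0, -1.0]]
wrist_force: [-0.5, -0.0, 0.1]
gripper_width: 0.005
```

Run:
```python
from h import *
tp,tr,s=pose(); print(tp,s['wrist_force'])
p=capture('wrist'); save(p,'w1'); np.savez('w1.npz',W=cloud(p,tp,tr),px=p['pixels'])
print(sense()['time_s'])
```

```text
[0.58669128 0.13873492 0.28028353] [-0.48139826 -0.03162248  0.07232132]
3.8667
```

View pics/w1.png

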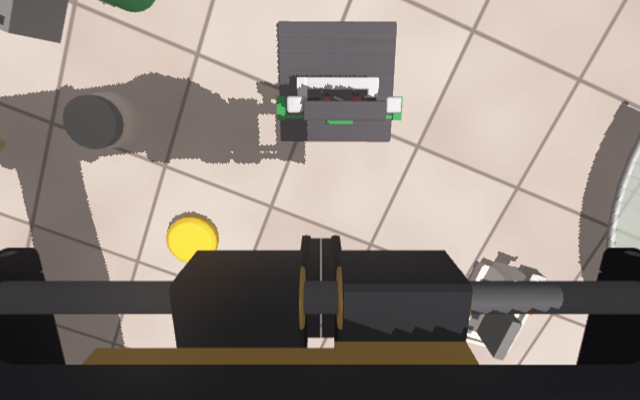

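Run:
```python
from h import *
z=np.load('w1.npz');W=z['W'];px=z['px'].astype(int)
im=z['px'][10:150,260:420]; cv2.imwrite('pics/w1c.png',cv2.resize(im[...,::-1],None,fx=5,fy=5,interpolation=cv2.INTER_NEAREST))
roi=np.zeros(W.shape[:2],bool); roi[10:150,260:420]=1
k=roi&(W[...,2]>.005)&(W[...,2]<.015)
n,l=cv2.connectedComponents(k.astype(np.uint8))
k=cv2.morphologyEx(k.astype(np.uint8),cv2.MORPH_OPEN,np.ones((5,5)))>0
P=W[k];r=cv2.minAreaRect((P[:,:2]*1000).astype(np.float32)); print('foot',k.sum(),r,np.median(P[:,2]))
for lo,hi in [(.155,.164),(.164,.178)]:
    k=roi&(W[...,2]>lo)&(W[...,2]<hi); P=W[k]; print(lo,k.sum(),np.median(P[:,2]),cv2.minAreaRect((P[:,:2]*1000).astype(np.float32)))
```

```text
foot 9783 ((675.735595703125, 156.31056213378906), (128.7095184326172, 130.22921752929688), 21.943300247192383) 0.010064463892138054
0.155 505 0.15977207849622604 ((657.6732788085938, 148.8492431640625), (11.641157150268555, 85.41972351074219), 21.98984146118164)
0.164 1646 0.1688540267770665 ((654.1624145507812, 147.79518127441406), (13.486416816711426, 59.96078872680664), 21.98311424255371)
```

View pics/w1c.png

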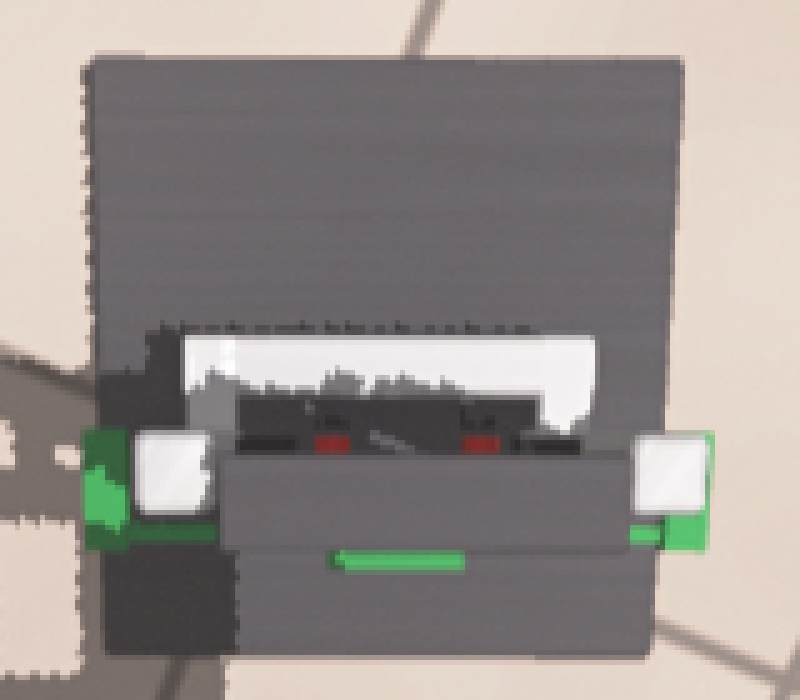

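Request:
apply_moves:
  plan:
    - [[0, 0.9, 0.15, 0, 0, 0, 0], [0, 0.9, 0.1, -0.5, 0, 0, 0], [0, 0.8, 0.1, -1, 0, 0, 0], [0, 0.1, 0, -1, 0, 0, 0], [0, 0, 0, -0.6, 0, 0, 0], [0, 0, 0, -0.3, 0, 0, 0], [0, 0, 0, 0, 0, 0, 0], [0, 0, 0, 0, 0, 0, 0]]

```text
time_s: 4.53
tcp_pos: [0.6553, 0.1576, 0.1952]
ee_rot: [[0.922, 0.387, 0.014], [0.387, -0.922, 0.007], [0.015, -0.001, -1.0]]
wrist_force: [0.1, -0.5, 0.6]
gripper_width: 0.002
```

Request:
apply_moves:
  plan:
    - [[0, 0, -0.2, -0.3, -0.007, 0.014, 0], [0, 0, -0.1, -0.2, 0, 0, 0], [0, 0, 0, -0.1, 0, 0, 0], [0, 0, 0, 0, 0, 0, 0]]

```text
time_s: 4.87
tcp_pos: [0.6561, 0.1513, 0.1833]
ee_rot: [[0.921, 0.389, 0.005], [0.389, -0.921, 0.001], [0.005, 0.001, -1.0]]
wrist_force: [-0.6, 0.1, -0.8]
gripper_width: 0.006
```

Request:
apply_moves:
  plan:
    - [[0, 0, 0, -0.06, 0, 0, 0], [0, 0, 0, -0.06, 0, 0, 0], [0, 0, 0, 0, 0, 0, 0]]

```text
time_s: 5.12
tcp_pos: [0.6566, 0.151, 0.1816]
ee_rot: [[0.921, 0.389, 0.007], [0.389, -0.921, 0.002], [0.008, 0.001, -1.0]]
wrist_force: [0.3, -0.9, -0.3]
gripper_width: 0.003
```

Request:
apply_moves:
  plan:
    - [[0, 0, 0, -0.1, 0, 0, 0], [0, 0, 0, -0.06, 0, 0, 0], [0, 0, 0, 0, 0, 0, 0]]

```text
time_s: 5.37
tcp_pos: [0.6568, 0.1509, 0.1779]
ee_rot: [[0.921, 0.389, 0.009], [0.389, -0.921, 0.003], [0.009, 0.001, -1.0]]
wrist_force: [0.3, 0.3, -0.5]
gripper_width: 0.005
```

Request:
apply_moves:
  plan:
    - [[0, 0, 0, -0.08, 0, 0, 0], [0, 0, 0, 0, 0, 0, 0]]

```text
time_s: 5.53
tcp_pos: [0.6573, 0.1511, 0.1778]
ee_rot: [[0.921, 0.389, 0.01], [0.389, -0.921, 0.003], [0.011, 0.002, -1.0]]
wrist_force: [0.6, 0.3, -0.8]
gripper_width: 0.005
```

Request:
apply_moves:
  plan:
    - [[0, 0, 0, -0.08, 0, 0, 0], [0, 0, 0, 0, 0, 0, 0]]

```text
time_s: 5.7
tcp_pos: [0.6578, 0.1513, 0.1777]
ee_rot: [[0.921, 0.39, 0.013], [0.39, -0.921, 0.003], [0.013, 0.002, -1.0]]
wrist_force: [-0.1, -1.1, 0.1]
gripper_width: 0.004
```

Request:
apply_moves:
  plan:
    - [[0, 0, 0, -0.08, 0, 0, 0], [0, 0, 0, 0, 0, 0, 0]]

```text
time_s: 5.87
tcp_pos: [0.6582, 0.1515, 0.1777]
ee_rot: [[0.92, 0.391, 0.015], [0.391, -0.92, 0.003], [0.015, 0.003, -1.0]]
wrist_force: [-0.3, -0.7, -0.1]
gripper_width: 0.004
```

Request:
apply_moves:
  plan:
    - [[0, 0, 0, -0.12, 0, 0, 0]]

```text
time_s: 5.95
tcp_pos: [0.6586, 0.1516, 0.1771]
ee_rot: [[0.92, 0.392, 0.017], [0.392, -0.92, 0.003], [0.017, 0.004, -1.0]]
wrist_force: [-7.3, 1.0, 19.1]
gripper_width: 0.012
```

Request:
apply_moves:
  plan:
    - [[0, 0, 0, -0.2, 0, 0, 0]]

```text
time_s: 6.03
tcp_pos: [0.6587, 0.1516, 0.1771]
ee_rot: [[0.919, 0.393, 0.019], [0.393, -0.92, 0.002], [0.019, 0.006, -1.0]]
wrist_force: [-13.1, 2.0, 27.8]
gripper_width: 0.002
```

Request:
apply_moves:
  plan:
    - [[50, 0, 0, 0.8, -0.003, 0.018, 0], [50, -0.2, -0.3, 1, 0, 0, 0], [50, -0.6, -0.9, 1, 0, 0, -0.04], [50, -0.8, -1, 0.6, 0, 0, -0.04], [50, -0.8, -1, 0, 0, 0, -0.04], [50, -0.8, -1, 0, 0, 0, -0.04], [50, -0.8, -1, 0, 0, 0, -0.04], [50, -0.8, -1, 0, 0, 0, -0.04], [50, -0.8, -1, 0, 0, 0, -0.03], [50, -0.8, -1, 0, 0, 0, -0.03], [50, -0.8, -1, 0, 0, 0, -0.03], [50, -0.8, -1, 0, 0, 0, 0]]

```text
time_s: 7.03
tcp_pos: [0.4501, -0.1081, 0.2569]
ee_rot: [[0.998, 0.064, -0.004], [0.064, -0.998, 0.001], [-0.004, -0.001, -1.0]]
wrist_force: [-0.1, -0.4, -0.2]
gripper_width: 0.498
```

Request:
apply_moves:
  plan:
    - [[50, -0.8, -1, 0, 0, 0, 0], [50, -0.5, -0.8, 0, 0, 0, 0], [50, 0, 0, 0, 0, 0, 0], [50, 0, 0, 0, 0, 0, 0]]

```text
time_s: 7.37
tcp_pos: [0.4103, -0.1581, 0.2549]
ee_rot: [[0.998, 0.057, -0.007], [0.057, -0.998, 0.002], [-0.006, -0.002, -1.0]]
wrist_force: [-0.3, 0.5, 0.9]
gripper_width: 0.501
```

Run:
```python
from h import *
tp,tr,s=pose(); print(tp,tr,s['wrist_force'])
p=capture('wrist'); save(p,'w2'); np.savez('w2.npz',W=cloud(p,tp,tr),px=p['pixels'])
print(sense()['time_s'])
```

```text
[ 0.41030093 -0.15812447  0.25487196] [[ 0.99833237  0.05735273 -0.00656766]
 [ 0.05736712 -0.9983511   0.00202372]
 [-0.00644076 -0.00239711 -0.99997638]] [-0.27174182  0.54893602  0.91376563]
7.4167
```

View pics/w2.png

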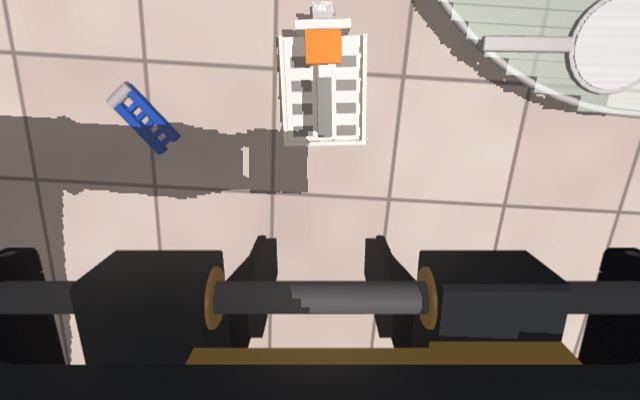

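Bracket is fully visible: dish at (323,95), orange pad at (323,46), rib at (325,105), hook at the top (322,8).

Run:
```python
from h import *
z=np.load('w2.npz');W=z['W'];px=z['px'].astype(int)
roi=np.zeros(W.shape[:2],bool); roi[0:150,270:375]=1
k=roi&(W[...,2]>.009)&(W[...,2]<.015); print('rim',k.sum(),cv2.minAreaRect((W[k][:,:2]*1000).astype(np.float32)),np.median(W[k][:,2]))
k=roi&(W[...,2]>.003)&(W[...,2]<.015); print('dish',k.sum(),cv2.minAreaRect((W[k][:,:2]*1000).astype(np.float32)))
o=roi&(px[...,0]>200)&(px[...,1]<150)&(px[...,2]<80)&(W[...,2]>.045); print('pad',cv2.minAreaRect((W[o][:,:2]*1000).astype(np.float32)),np.median(W[o][:,2]))
k=roi&(W[...,2]>.0535)&(W[...,2]<.06); print('rib',k.sum(),cv2.minAreaRect((W[k][:,:2]*1000).astype(np.float32)),np.median(W[k][:,2]))
```

```text
rim 1201 ((486.42266845703125, -156.33755493164062), (112.12250518798828, 90.15791320800781), 4.505125522613525) 0.012023466956553014
dish 7180 ((486.42889404296875, -156.33705139160156), (112.13499450683594, 90.15791320800781), 4.505125522613525)
pad ((526.3562622070312, -153.2440185546875), (28.448923110961914, 33.61425018310547), 4.8941450119018555) 0.05155143499238682
rib 941 ((504.2812805175781, -157.5457763671875), (118.65316772460938, 32.94634246826172), 11.060314178466797) 0.056969073117431046
```

Request:
apply_moves:
  plan:
    - [[50, 0.9, 0, -0.9, -0.002, -0.007, 0.022], [50, 0.9, 0, -1, 0, 0, 0], [50, 0.6, 0, -1, 0, 0, 0], [50, 0.1, 0, -1, 0, 0, 0], [50, 0, 0, -1, 0, 0, 0], [50, 0, 0, -0.5, 0, 0, 0], [50, 0, 0, 0, 0, 0, 0]]

```text
time_s: 8.0
tcp_pos: [0.4819, -0.1532, 0.1141]
ee_rot: [[0.996, 0.088, 0.009], [0.088, -0.996, -0.001], [0.009, 0.001, -1.0]]
wrist_force: [-0.6, 0.4, -0.2]
gripper_width: 0.501
```

Request:
apply_moves:
  plan:
    - [[50, -0.35, -0.15, -0.3, 0.001, 0.009, -0.009], [50, 0, 0, -0.7, 0, 0, 0], [50, 0, 0, -0.5, 0, 0, 0], [50, 0, 0, 0, 0, 0, 0]]

```text
time_s: 8.33
tcp_pos: [0.4745, -0.1555, 0.0758]
ee_rot: [[0.997, 0.082, 0.001], [0.082, -0.997, 0.0], [0.001, 0.0, -1.0]]
wrist_force: [-0.5, 0.0, 0.0]
gripper_width: 0.498
```

Request:
apply_moves:
  plan:
    - [[50, -0.09, -0.08, -0.4, 0, 0, -0.003], [50, 0, 0, -0.5, 0, 0, 0], [50, 0, 0, -0.5, 0, 0, 0], [50, 0, 0, -0.3, 0, 0, 0], [50, 0, 0, 0, 0, 0, 0]]

```text
time_s: 8.75
tcp_pos: [0.4759, -0.1573, 0.037]
ee_rot: [[0.997, 0.08, 0.011], [0.08, -0.997, -0.001], [0.011, 0.002, -1.0]]
wrist_force: [0.3, -1.5, 0.1]
gripper_width: 0.497
```

Request:
apply_moves:
  plan:
    - [[50, -0.15, 0, -0.12, 0, 0.012, 0], [50, -0.02, 0, -0.12, 0, 0.002, 0], [50, 0, 0, 0, 0, 0, 0]]

```text
time_s: 9.0
tcp_pos: [0.4729, -0.1573, 0.0329]
ee_rot: [[0.997, 0.081, -0.0], [0.081, -0.997, -0.001], [-0.0, 0.001, -1.0]]
wrist_force: [0.7, -0.3, 0.4]
gripper_width: 0.501
```

Request:
apply_moves:
  plan:
    - [[0, 0, 0, -0.05, 0, 0, 0], [0, 0, 0, 0, 0, 0, 0], [0, 0, 0, 0, 0, 0, 0], [0, 0, 0, 0, 0, 0, 0], [0, 0, 0, 0, 0, 0, 0]]

```text
time_s: 9.42
tcp_pos: [0.4741, -0.1574, 0.0332]
ee_rot: [[0.997, 0.082, 0.003], [0.082, -0.997, -0.001], [0.003, 0.002, -1.0]]
wrist_force: [-0.3, 0.6, -0.6]
gripper_width: 0.207
```

Request:
apply_moves:
  plan:
    - [[0, 0, 0, 0, 0, 0.002, 0], [0, 0, 0, 0, 0, 0, 0], [0, 0, 0, 0, 0, 0, 0]]

```text
time_s: 9.67
tcp_pos: [0.4741, -0.1574, 0.0332]
ee_rot: [[0.997, 0.081, 0.001], [0.081, -0.997, -0.001], [0.001, 0.001, -1.0]]
wrist_force: [0.0, -0.2, 0.3]
gripper_width: 0.156
```

Request:
apply_moves:
  plan:
    - [[0, 0, 0, 0.6, 0, 0, 0], [0, 0, 0, 1, 0, 0, 0], [0, 0, 0.4, 1, 0, 0, 0], [0, 0.3, 0.8, 1, 0, 0, 0.06], [0, 0.3, 1, 0.5, 0, 0, 0.06], [0, 0.3, 1, 0, 0, 0, 0.06], [0, 0.3, 1, 0, 0, 0, 0.06], [0, 0.3, 1, 0, 0, 0, 0.05], [0, 0.3, 1, 0, 0, 0, 0], [0, 0.2, 1, 0, 0, 0, 0], [0, 0, 0.5, 0, 0, 0, 0], [0, 0, 0, 0, 0, 0, 0]]

```text
time_s: 10.67
tcp_pos: [0.5154, 0.0438, 0.1338]
ee_rot: [[0.929, 0.369, -0.019], [0.369, -0.93, -0.003], [-0.019, -0.004, -1.0]]
wrist_force: [-0.6, -0.5, -2.4]
gripper_width: 0.157
```

Request:
apply_moves:
  plan:
    - [[0, 0.3, 0.7, 0, 0.003, -0.02, 0.003], [0, 0.3, 0.7, 0, 0, 0, 0], [0, 0.3, 0.6, 0, 0, 0, 0], [0, 0, 0, 0, 0, 0, 0], [0, 0, 0, 0, 0, 0, 0]]

```text
time_s: 11.08
tcp_pos: [0.5352, 0.0943, 0.1304]
ee_rot: [[0.929, 0.371, -0.008], [0.371, -0.929, -0.003], [-0.008, -0.0, -1.0]]
wrist_force: [0.1, 0.3, -2.5]
gripper_width: 0.158
```

Run:
```python
from h import *
tp,tr,s=pose(); print(tp,tr.round(4))
for c in ['wrist','side']:
    p=capture(c); save(p,c+'3'); np.savez(c+'3.npz',W=cloud(p,tp,tr),px=p['pixels'])
im=cv2.imread('pics/side3.png')[110:230,270:390]; cv2.imwrite('pics/side3c.png',cv2.resize(im,None,fx=5,fy=5))
print(sense()['time_s'])
```

```text
[0.53515095 0.09430936 0.13040768] [[ 9.288e-01  3.706e-01 -7.700e-03]
 [ 3.706e-01 -9.288e-01 -2.800e-03]
 [-8.100e-03 -3.000e-04 -1.000e+00]]
11.1833
```

View pics/wrist3.png

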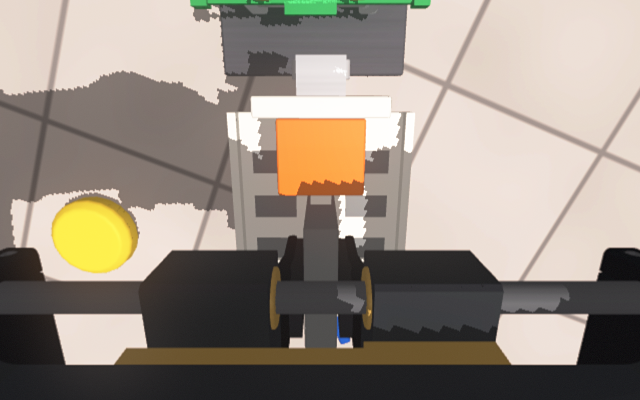

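View pics/side3c.png

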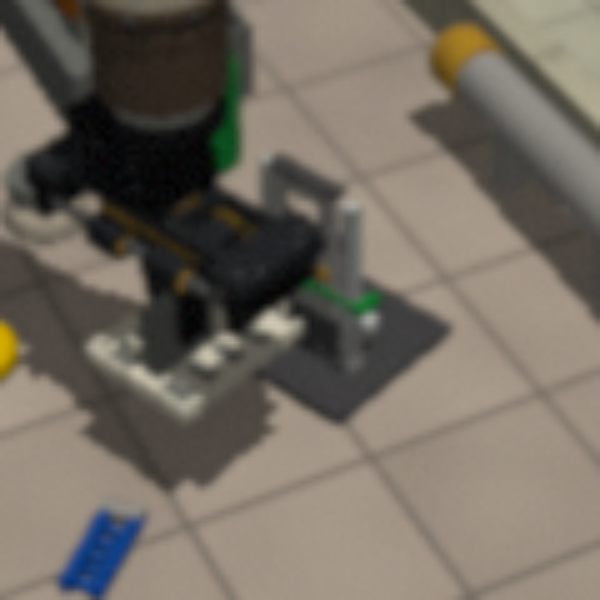

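```bash
cat > br.py <<'E'
from h import *
def meas(f,tp,tr):
    z=np.load(f);W=z['W'];px=z['px'].astype(int)
    o=(px[...,0]>170)&(px[...,1]<170)&(px[...,2]<100)&(px[...,0]-px[...,2]>110); o[:100]=0;o[200:]=0;o[:,:250]=0;o[:,400:]=0
    P=W[o]*1000; P=P[abs(P[:,2]-np.median(P[:,2]))<4]
    r=cv2.minAreaRect(P[:,:2].astype(np.float32)); 
    A=np.c_[P-P.mean(0)]; n=np.linalg.svd(A,full_matrices=False)[2][2]; n*=np.sign(n[2])
    c,s=np.cos(np.radians(21.97)),np.sin(np.radians(21.97))
    d=np.array(r[0])-[647.7,145.0]
    print('pad',r,'z',np.median(P[:,2]),'n',n.round(4),'upright frame',d@[c,s],d@[-s,c])
    # slope along x of the upright frame
    print('tool z',tr[:,2].round(4),'pad in tool',(tr.T@(np.r_[r[0],np.median(P[:,2])]/1000-tp)).round(4))
E
python3 - <<'E'
from br import *
meas('wrist3.npz',np.array([0.53515095,0.09430936,0.13040768]),np.array([[ 9.288e-01,3.706e-01,-7.700e-03],[3.706e-01,-9.288e-01,-2.800e-03],[-8.100e-03,-3.000e-04,-1.]]))
E
```

```text
br.py:7: RuntimeWarning: Mean of empty slice.
  A=np.c_[P-P.mean(0)]; n=np.linalg.svd(A,full_matrices=False)[2][2]; n*=np.sign(n[2])
  ret = um.true_divide(
Traceback (most recent call last):
  File "br.py", line 7, in meas
    A=np.c_[P-P.mean(0)]; n=np.linalg.svd(A,full_matrices=False)[2][2]; n*=np.sign(n[2])
                            ~~~~~~~~~~~~~~~~~~~~~~~~~~~~~~~~~~~~~~~^^^
IndexError: index 2 is out of bounds for axis 0 with size 0
```

Probably the depth is missing (too close) there; check.

```bash
python3 - <<'E'
from br import *
z=np.load('wrist3.npz');W=z['W'];print(np.isfinite(W[100:200,270:370,2]).mean(),np.isfinite(W[100:200,220:250,2]).mean())
E
sed -i 's/P=W\[o\]\*1000;/P=W[o]*1000; P=P[np.isfinite(P[:,2])]; print(len(P),o.sum());/' br.py
python3 - <<'E'
from br import *
meas('wrist3.npz',np.array([0.53515095,0.09430936,0.13040768]),np.array([[ 9.288e-01,3.706e-01,-7.700e-03],[3.706e-01,-9.288e-01,-2.800e-03],[-8.100e-03,-3.000e-04,-1.]]))
E
```

```text
0.9972 0.9956666666666667
3407 3415
pad ((584.7071533203125, 114.64625549316406), (29.1619815826416, 33.99476623535156), 22.760501861572266) z 148.64274494809422 n [0.0139 0.0018 0.9999] upright frame -69.77427339470628 -4.582500478742652
tool z [-0.0077 -0.0028 -1.    ] pad in tool [ 0.0534 -0.0005 -0.0187]
```

Request:
apply_moves:
  plan:
    - [[0, 0.35, 0.25, 0.15, 0, -0.011, 0.004], [0, 0.35, 0.22, 0, 0, 0, 0], [0, 0, 0, 0, 0, 0, 0], [0, 0, 0, 0, 0, 0, 0]]

```text
time_s: 11.52
tcp_pos: [0.5541, 0.1046, 0.1348]
ee_rot: [[0.928, 0.372, 0.005], [0.372, -0.928, -0.003], [0.003, 0.004, -1.0]]
wrist_force: [-0.3, -0.1, -1.8]
gripper_width: 0.156
```

```bash
cat > look.py <<'E'
import sys
from br import *
tp,tr,s=pose(); print(tp,tr.round(4).tolist(),s['wrist_force'].round(1),s['time_s'])
p=capture('wrist'); save(p,sys.argv[1]); np.savez(sys.argv[1]+'.npz',W=cloud(p,tp,tr),px=p['pixels'])
meas(sys.argv[1]+'.npz',tp,tr)
E
python3 look.py w4
```

```text
[0.55408376 0.10459982 0.13481604] [[0.9284, 0.3715, 0.0045], [0.3715, -0.9284, -0.003], [0.0031, 0.0045, -1.0]] [-0.3 -0.1 -1.8] 11.5167
2635 2642
pad ((603.2264404296875, 124.83161163330078), (29.191919326782227, 34.0247917175293), 21.811315536499023) z 153.58894395409465 n [-2.e-04  5.e-03  1.e+00] upright frame -48.78930296892004 -2.0652617197528853
tool z [ 0.0045 -0.003  -1.    ] pad in tool [ 0.0532 -0.0004 -0.0186]
```

Request:
apply_moves:
  plan:
    - [[0, -0.03, 0.08, -0.07, 0.004, 0, 0.002], [0, 0, 0, 0, 0, 0, 0]]

```text
time_s: 11.73
tcp_pos: [0.5532, 0.1064, 0.1328]
ee_rot: [[0.928, 0.373, 0.004], [0.373, -0.928, 0.001], [0.005, 0.0, -1.0]]
wrist_force: [0.2, -0.3, -1.9]
gripper_width: 0.158
```

```bash
python3 look.py w5
```

```text
[0.55319364 0.10644642 0.1327782 ] [[0.9278, 0.373, 0.0043], [0.373, -0.9278, 0.0014], [0.0045, 0.0003, -1.0]] [ 0.2 -0.3 -1.9] 11.7333
2618 2636
pad ((602.2662963867188, 126.69468688964844), (29.27069091796875, 34.02183151245117), 21.903175354003906) z 151.67116940200796 n [-3.0e-04 -1.7e-03  1.0e+00] upright frame -48.982705519702066 0.02172688764636853
tool z [ 0.0043  0.0014 -1.    ] pad in tool [ 0.0532 -0.0005 -0.0187]
```

Request:
apply_moves:
  plan:
    - [[0, 0.22, 0.09, 0, 0, 0, 0], [0, 0.22, 0.09, 0, 0, 0, 0], [0, 0.22, 0.09, 0, 0, 0, 0], [0, 0, 0, 0, 0, 0, 0]]

```text
time_s: 12.12
tcp_pos: [0.5712, 0.1136, 0.1332]
ee_rot: [[0.928, 0.373, 0.005], [0.373, -0.928, 0.001], [0.005, 0.001, -1.0]]
wrist_force: [0.5, 0.4, -2.4]
gripper_width: 0.161
```

```bash
python3 look.py w6
```

```text
[0.57119316 0.11356962 0.13319442] [[0.9277, 0.3732, 0.005], [0.3732, -0.9278, 0.0012], [0.0051, 0.0008, -1.0]] [ 0.5  0.4 -2.4] 12.1167
2239 2248
pad ((620.3294067382812, 133.82020568847656), (29.3042049407959, 33.94450378417969), 22.260095596313477) z 152.09621301262095 n [-8.0e-04 -3.4e-03  1.0e+00] upright frame -29.56553385614833 -0.1280005756428369
tool z [ 0.005   0.0012 -1.    ] pad in tool [ 0.0532 -0.0004 -0.0186]
```

View pics/w6.png

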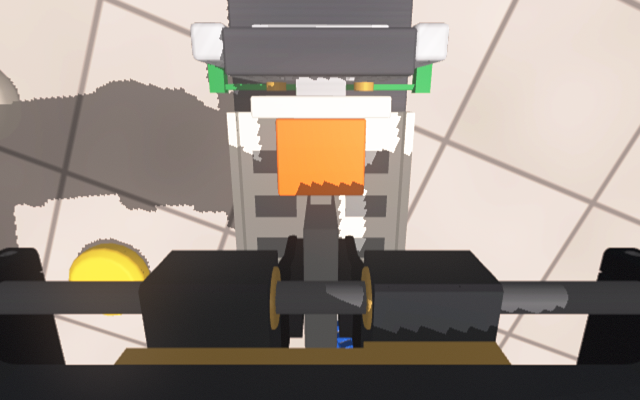

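Request:
apply_moves:
  plan:
    - [[0, 0.15, 0.06, 0, 0, 0, 0], [0, 0.07, 0.03, 0, 0, 0, 0], [0, 0.04, 0.015, 0, 0, 0, 0]]

```text
time_s: 12.42
tcp_pos: [0.577, 0.116, 0.1327]
ee_rot: [[0.928, 0.373, 0.002], [0.373, -0.928, 0.0], [0.002, 0.0, -1.0]]
wrist_force: [-3.5, -1.6, -0.8]
gripper_width: 0.162
```

Request:
apply_moves:
  plan:
    - [[0, 0.05, 0.02, 0, 0, 0, 0]]

```text
time_s: 12.5
tcp_pos: [0.577, 0.1159, 0.1324]
ee_rot: [[0.928, 0.372, -0.001], [0.372, -0.928, -0.001], [-0.002, 0.0, -1.0]]
wrist_force: [-5.6, -1.3, 0.2]
gripper_width: 0.159
```

```bash
python3 look.py w7
```

```text
[0.57704731 0.11588651 0.13238796] [[0.928, 0.3725, -0.0013], [0.3725, -0.928, -0.001], [-0.0015, 0.0004, -1.0]] [-5.6 -1.3  0.2] 12.5
1879 1885
pad ((626.046875, 136.08358764648438), (29.860763549804688, 33.987060546875), 22.25771141052246) z 151.15230059667806 n [0.0048 0.0021 1.    ] upright frame -23.41648999766441 -0.16801104974254924
tool z [-0.0013 -0.001  -1.    ] pad in tool [ 0.053  -0.0005 -0.0188]
```

Request:
apply_moves:
  plan:
    - [[0, 0, 0, -0.08, 0, -0.003, 0], [0, 0.01, 0.004, -0.08, 0, 0, 0], [0, 0, 0, 0, 0, 0, 0]]

```text
time_s: 12.8
tcp_pos: [0.5771, 0.1158, 0.128]
ee_rot: [[0.928, 0.372, 0.002], [0.372, -0.928, -0.001], [0.002, 0.002, -1.0]]
wrist_force: [-1.4, -0.9, -3.3]
gripper_width: 0.155
```

Request:
apply_moves:
  plan:
    - [[0, 0.01, 0.004, -0.08, 0, 0, 0], [0, 0.01, 0.004, -0.08, 0, 0, 0]]

```text
time_s: 12.97
tcp_pos: [0.5772, 0.1157, 0.124]
ee_rot: [[0.928, 0.372, 0.002], [0.372, -0.928, -0.001], [0.001, 0.002, -1.0]]
wrist_force: [-3.0, -0.4, -1.2]
gripper_width: 0.156
```

```bash
python3 look.py w8
```

```text
[0.57715199 0.11567161 0.12399079] [[0.9281, 0.3724, 0.0015], [0.3724, -0.9281, -0.0014], [0.0009, 0.0019, -1.0]] [-3.  -0.4 -1.2] 12.9667
1568 1574
pad ((626.3461303710938, 135.90577697753906), (29.23573112487793, 34.01895523071289), 21.88826560974121) z 142.72971646910673 n [ 0.001  -0.0024  1.    ] upright frame -23.205489307898905 -0.44486682453823384
tool z [ 0.0015 -0.0014 -1.    ] pad in tool [ 0.0532 -0.0004 -0.0187]
```

Request:
apply_moves:
  plan:
    - [[0, 0.01, 0.004, -0.06, 0, 0, 0]]

```text
time_s: 13.1
tcp_pos: [0.577, 0.1155, 0.1223]
ee_rot: [[0.928, 0.372, 0.0], [0.372, -0.928, -0.002], [-0.0, 0.002, -1.0]]
wrist_force: [-6.6, -0.6, 6.2]
gripper_width: 0.157
```

Request:
apply_moves:
  plan:
    - [[0, 0, 0, -0.06, 0, 0, 0]]

```text
time_s: 13.18
tcp_pos: [0.5768, 0.1154, 0.1216]
ee_rot: [[0.928, 0.373, 0.0], [0.373, -0.928, -0.003], [-0.001, 0.002, -1.0]]
wrist_force: [-6.4, -0.3, 6.1]
gripper_width: 0.158
```

Request:
apply_moves:
  plan:
    - [[50, 0, 0, 0, 0, 0, 0], [50, 0, 0, 0, 0, 0, 0], [50, 0, 0, 0, 0, 0, 0], [50, 0, 0, 0, 0, 0, 0], [50, 0, 0, 0, 0, 0, 0]]

```text
time_s: 13.6
tcp_pos: [0.5819, 0.1176, 0.1246]
ee_rot: [[0.927, 0.375, 0.013], [0.375, -0.927, 0.002], [0.013, 0.003, -1.0]]
wrist_force: [0.4, -0.2, -0.6]
gripper_width: 0.439
```

```bash
python3 look.py w9
```

```text
[0.5818784  0.1176459  0.12455104] [[0.9271, 0.3746, 0.0129], [0.3747, -0.9272, 0.0019], [0.0127, 0.0031, -0.9999]] [ 0.4 -0.2 -0.6] 13.6
1393 1400
pad ((625.6074829101562, 136.57394409179688), (25.24072265625, 33.914676666259766), 21.951374053955078) z 139.8478491066389 n [-0.0482  0.0023  0.9988] upright frame -23.6405206993863 0.45112148595781887
tool z [ 0.0129  0.0019 -0.9999] pad in tool [ 0.0478 -0.0011 -0.0147]
```

View pics/w9.png

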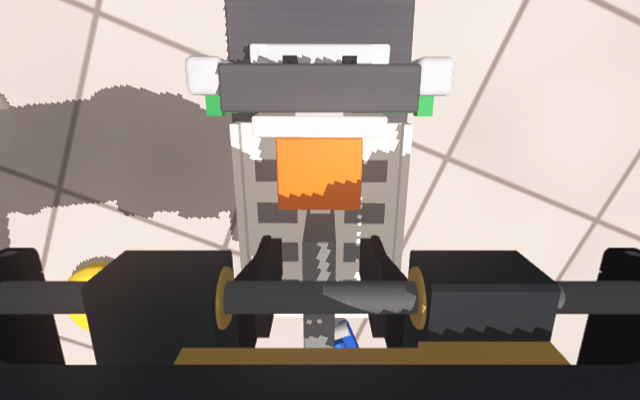

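Request:
apply_moves:
  plan:
    - [[50, 0, 0, 0.6, -0.002, 0.013, 0], [50, 0, 0, 0.9, 0, 0, 0], [0, 0, 0, 0.6, 0, 0, 0], [0, 0.6, 0.25, 0, 0, 0, 0], [0, 0.6, 0.25, 0, 0, 0, 0], [0, 0.5, 0.2, 0, 0, 0, 0], [0, 0, 0, 0, 0, 0, 0], [0, 0, 0, 0, 0, 0, 0]]

```text
time_s: 14.32
tcp_pos: [0.6265, 0.1357, 0.1803]
ee_rot: [[0.927, 0.375, 0.002], [0.375, -0.927, 0.001], [0.002, 0.0, -1.0]]
wrist_force: [-1.3, -0.7, -0.2]
gripper_width: 0.126
```

Request:
apply_moves:
  plan:
    - [[0, 0.18, 0.1, 0, 0, 0, 0], [0, 0, 0, -0.4, 0, 0.003, 0], [0, 0, 0, -0.4, 0, 0.003, 0], [0, 0, 0, -0.15, 0, 0, 0], [0, 0, 0, 0, 0, 0, 0]]

```text
time_s: 14.73
tcp_pos: [0.629, 0.1376, 0.1532]
ee_rot: [[0.927, 0.374, -0.007], [0.374, -0.927, 0.0], [-0.007, -0.003, -1.0]]
wrist_force: [0.4, -0.0, -0.2]
gripper_width: 0.005
```

```bash
python3 look.py w10
```

```text
[0.62899155 0.13758183 0.15315577] [[0.9274, 0.374, -0.0074], [0.374, -0.9274, 0.0001], [-0.0069, -0.0029, -1.0]] [ 0.4 -0.  -0.2] 14.7333
0 0
  return _methods._mean(a, axis=axis, dtype=dtype,
  ret = ret.dtype.type(ret / rcount)
br.py:7: RuntimeWarning: Mean of empty slice.
  A=np.c_[P-P.mean(0)]; n=np.linalg.svd(A,full_matrices=False)[2][2]; n*=np.sign(n[2])
  ret = um.true_divide(
Traceback (most recent call last):
  File "look.py", line 5, in <module>
    meas(sys.argv[1]+'.npz',tp,tr)
    ~~~~^^^^^^^^^^^^^^^^^^^^^^^^^^
  File "br.py", line 7, in meas
    A=np.c_[P-P.mean(0)]; n=np.linalg.svd(A,full_matrices=False)[2][2]; n*=np.sign(n[2])
                            ~~~~~~~~~~~~~~~~~~~~~~~~~~~~~~~~~~~~~~~^^^
IndexError: index 2 is out of bounds for axis 0 with size 0
```

View pics/w10.png

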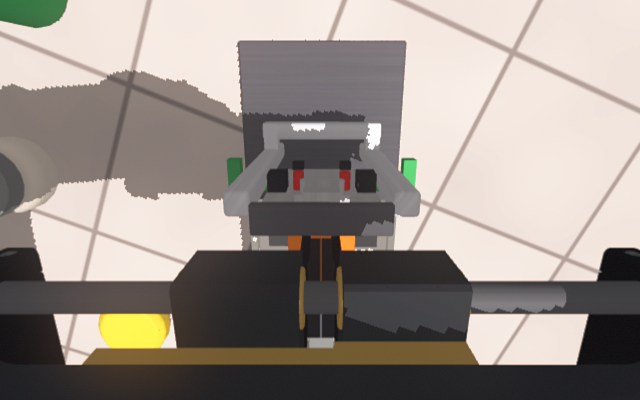

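Request:
apply_moves:
  plan:
    - [[0, 0.06, 0.02, -0.12, 0, -0.004, 0], [0, 0, 0, -0.1, 0, 0, 0]]

```text
time_s: 14.95
tcp_pos: [0.6309, 0.138, 0.1487]
ee_rot: [[0.927, 0.375, -0.002], [0.375, -0.927, -0.0], [-0.002, -0.0, -1.0]]
wrist_force: [-3.7, 0.8, 9.5]
gripper_width: 0.002
```

Request:
apply_moves:
  plan:
    - [[0, 0, 0, -0.12, 0, 0, 0]]

```text
time_s: 15.03
tcp_pos: [0.631, 0.1378, 0.1482]
ee_rot: [[0.927, 0.376, -0.001], [0.376, -0.927, -0.001], [-0.001, 0.001, -1.0]]
wrist_force: [-6.8, -0.4, 15.0]
gripper_width: 0.01
```

Request:
apply_moves:
  plan:
    - [[0, 0, 0, -0.16, 0, 0, 0]]

```text
time_s: 15.12
tcp_pos: [0.6312, 0.1375, 0.1475]
ee_rot: [[0.926, 0.377, 0.001], [0.377, -0.926, -0.002], [-0.0, 0.003, -1.0]]
wrist_force: [-4.8, -2.1, 13.6]
gripper_width: 0.007
```

Request:
apply_moves:
  plan:
    - [[0, 0, 0, -0.16, 0, 0, 0]]

```text
time_s: 15.2
tcp_pos: [0.6313, 0.1372, 0.1467]
ee_rot: [[0.926, 0.378, 0.003], [0.378, -0.926, -0.003], [0.001, 0.004, -1.0]]
wrist_force: [-4.6, -0.2, 9.9]
gripper_width: 0.007
```

Request:
apply_moves:
  plan:
    - [[0, 0, 0.02, -0.16, 0.002, 0.003, -0.002], [0, 0, 0, -0.16, 0, 0, -0.002]]

```text
time_s: 15.37
tcp_pos: [0.6315, 0.1373, 0.144]
ee_rot: [[0.927, 0.375, 0.003], [0.375, -0.927, -0.001], [0.003, 0.003, -1.0]]
wrist_force: [-1.9, -0.3, 3.6]
gripper_width: 0.008
```

Request:
apply_moves:
  plan:
    - [[0, 0, 0.01, -0.16, 0.002, 0.002, -0.002], [0, 0, 0, -0.16, 0, 0, -0.002]]

```text
time_s: 15.53
tcp_pos: [0.6321, 0.1377, 0.1393]
ee_rot: [[0.928, 0.372, 0.005], [0.372, -0.928, 0.001], [0.005, 0.001, -1.0]]
wrist_force: [-9.6, 1.2, 21.0]
gripper_width: 0.003
```

Request:
apply_moves:
  plan:
    - [[0, 0, 0, -0.16, 0, 0, 0], [0, 0, 0, -0.1, 0, 0, 0]]

```text
time_s: 15.7
tcp_pos: [0.632, 0.1378, 0.1396]
ee_rot: [[0.927, 0.375, 0.007], [0.375, -0.927, 0.0], [0.007, 0.003, -1.0]]
wrist_force: [-3.4, 0.2, 7.2]
gripper_width: 0.001
```

Run:
```python
from h import *
p=capture('side'); save(p,'s11'); im=cv2.imread('pics/s11.png')[120:220,290:390]; cv2.imwrite('pics/s11c.png',cv2.resize(im,None,fx=6,fy=6))
print(sense()['wrist_force'])
```

```text
[-5.54503745 -0.96950212 12.06214678]
```

View pics/s11c.png

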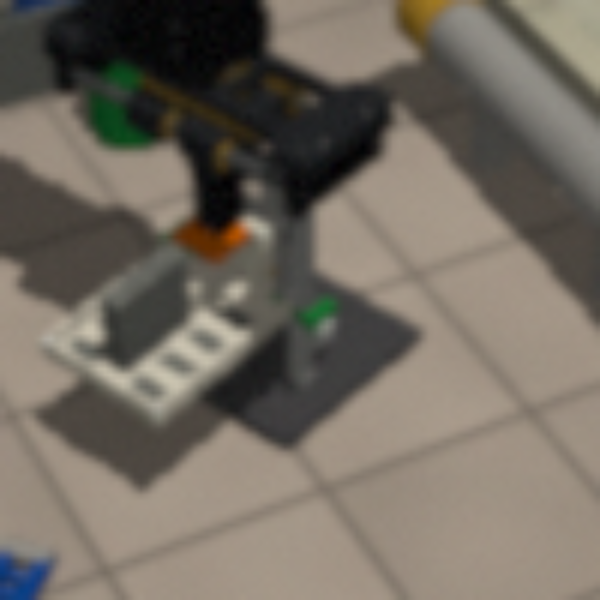

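Looks home. Retreat up and back, then check the pose.

Request:
apply_moves:
  plan:
    - [[0, 0, 0, 0.4, 0, 0.006, 0], [0, 0, 0, 0.8, 0, 0, 0], [0, -0.6, -0.2, 0.9, 0, 0, 0], [0, -0.9, -0.35, 0.9, 0, 0, 0], [0, -0.9, -0.35, 0.9, 0, 0, 0], [0, -0.5, -0.2, 0.5, 0, 0, 0], [0, 0, 0, 0, 0, 0, 0], [0, 0, 0, 0, 0, 0, 0]]

```text
time_s: 16.42
tcp_pos: [0.5563, 0.1095, 0.2495]
ee_rot: [[0.927, 0.374, -0.001], [0.374, -0.927, 0.0], [-0.001, -0.001, -1.0]]
wrist_force: [0.4, -0.4, -0.2]
gripper_width: 0.003
```

```bash
sed -i 's/o\[:100\]=0;o\[200:\]=0;o\[:,:250\]=0;o\[:,400:\]=0/o[240:]=0;o[:,:250]=0;o[:,420:]=0/' br.py; python3 look.py w12
python3 - <<'E'
from h import *
z=np.load('side0.npz');W0=z['W']
p=capture('side'); save(p,'s12'); Ws=cloud(p); px=p['pixels'].astype(int)
im=cv2.imread('pics/s12.png')[120:220,290:390]; cv2.imwrite('pics/s12c.png',cv2.resize(im,None,fx=6,fy=6))
t=capture('top'); save(t,'t12')
# green telltale heights before/after
px0=z['px'].astype(int)
for W,q in [(W0,px0),(Ws,px)]:
    g=(abs(W[...,0]-.65)<.09)&(abs(W[...,1]-.14)<.09)&(q[...,1]>q[...,0]+40)&(W[...,2]<.14)
    print('green',g.sum(),np.nanmax(W[g][:,2]),np.nanmedian(W[g],0), np.nanpercentile(W[g][:,2],[10,90]))
E
```

```text
[0.55626204 0.10952141 0.24953955] [[0.9274, 0.3741, -0.0009], [0.3741, -0.9274, 0.0003], [-0.0008, -0.0006, -1.0]] [ 0.4 -0.4 -0.2] 16.4167
1853 1865
pad ((624.1024780273438, 135.68756103515625), (28.49953842163086, 33.63507080078125), 21.898229598999023) z 130.77969223532025 n [-0.0406 -0.0069  0.9992] upright frame -25.36784651085079 0.1921617179675164
tool z [-9.e-04  3.e-04 -1.e+00] pad in tool [0.0728 0.0012 0.1187]
green 41 0.09223969775342779 [0.64955877 0.13605895 0.08715344] [0.08208917 0.0907296 ]
green 14 0.08689399046461631 [0.67483006 0.09605511 0.0821287 ] [0.07812043 0.08572643]
```

View pics/w12.png

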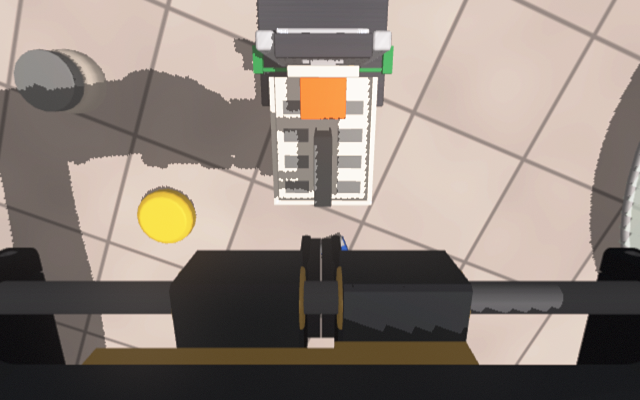

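View pics/s12c.png

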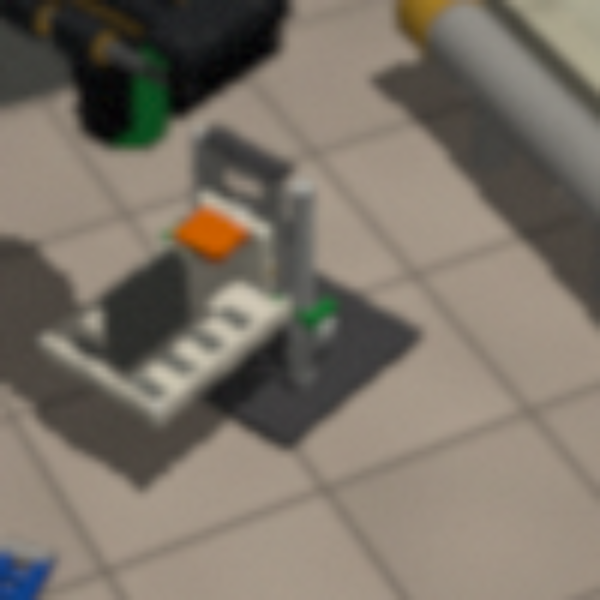

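View pics/t12.png

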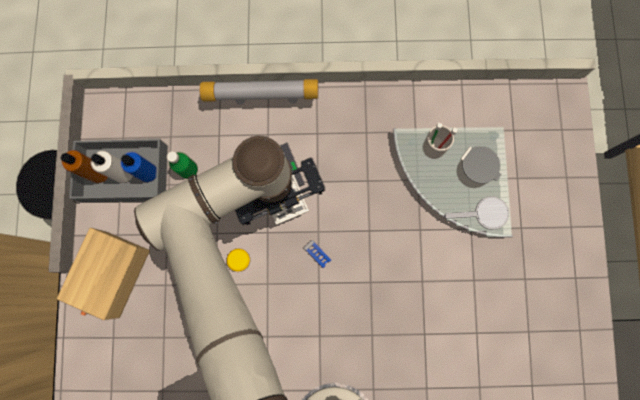

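Run:
```python
from h import *
z=np.load('w12.npz');W=z['W']*1000
c,s=np.cos(np.radians(21.97)),np.sin(np.radians(21.97))
d=W[...,:2]-[647.7,145.0]; X=d@[c,s]; Y=d@[-s,c]; Z=W[...,2]
k=(X>-122)&(X<-10)&(abs(Y)<46)&(Z>70)&(Z<98)
P=np.c_[X[k],Y[k],Z[k]]
# rims (12 high) at |y|~43.5
for nm,a in [('rimL',(Y>40)),('rimR',(Y<-40)),('ribtop',(abs(Y)<6)&(X<-55)&(Z>120))]:
    q=(k if 'rim' == nm[:3] and nm!='ribtop' else (X>-122)&(X<-10))&a
    x,zz=X[q],Z[q]
    f=np.polyfit(x,zz,1); r=abs(zz-np.polyval(f,x))<2; f=np.polyfit(x[r],zz[r],1); print(nm,q.sum(),'slope deg',np.degrees(np.arctan(f[0])).round(2),'z at strip',np.polyval(f,0).round(1),'z at end',np.polyval(f,-120).round(1))
r=cv2.minAreaRect(np.c_[X[k],Y[k]].astype(np.float32)); print(r)
```

```text
rimL 811 slope deg 2.14 z at strip 90.9 z at end 86.4
rimR 856 slope deg 1.95 z at strip 91.1 z at end 87.0
ribtop 8964 slope deg 65.29 z at strip 467.8 z at end 207.0
((-65.61331939697266, -0.12181854248046875), (90.229248046875, 110.73698425292969), 89.89791107177734)
```

Run:
```python
from h import *
a=cv2.imread('pics/side0.png').astype(int);b=cv2.imread('pics/s12.png').astype(int)
for n,(u,v) in dict(soap=(265,181),clip=(290,220),jar=(279,149),mirror=(395,322),caddy=(424,280),tb=(424,242)).items(): print(n,abs(a[v-15:v+15,u-18:u+18]-b[v-15:v+15,u-18:u+18]).mean().round(1))
print(sense()['time_s'],sense()['wrist_force']); print(finish_job())
```

```text
soap 9.8
clip 3.5
jar 25.6
mirror 4.0
caddy 2.7
tb 3.1
16.5667 [ 0.26157474 -0.68821439  0.03988308]
the job is handed in; nothing more can be done
None
```

The bracket is hooked on the upright, fully home with the catch snapped. It is released and I handed the job in at about 16.6 s of the 61 s allowed.

- **Finding the slot:** I touched the cap with the closed fingertips. It was about 169.4 mm high, so the slot floor is at about 124.3 mm, and the camera agreed to within 0.5 mm.
- **Hooking:** I held the bracket by the rib and passed the hook through the slot without contact. I pressed the back face lightly against the strip (about 6 N), lowered it onto the rollers and let go.
- **Pressing:** I pushed down on the thumb pad near the strip. The force peaked at about 15 N, dropped as the catch snapped, then rose to 21 N at the hard stop.

**Last checks:**
- **Height:** The rim height at the strip is about 1 mm below the value for home, within measuring error, so the bracket is fully down.
- **Tell-tale:** The green bar went down about 5–6 mm, though only a few of its pixels were still visible.
- **Square:** The bracket is within about 0.1° and 0.2 mm of square to the upright.
- **Level:** It is not perfectly level. The dish droops about 2° at its outer end, which matches the 1.5 mm of play in the hook. I left it, since it would most likely sag back.
- **Other things:** The clip, mirror, caddy and toothbrush holder look unchanged in the side pictures. The soap and jar patches differed more between those pictures, most likely from the arm and its shadow. In the last overhead picture the soap and clip are at the same pixel positions, but the jar is hidden by the arm. I did not compare the shampoo before and after. I felt no unexpected contact at any point.

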